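# Put four mixed-up bench items back on their own coloured pads

### The job

The four items are standing on each other's pads: put the amber flux bottle on the red pad, the black tip cleaner on the yellow pad, the relay on the blue pad and the pale aluminium pin fixture on the white pad, each upright in the middle of its pad, whichever way round it faces. The empty dark grey pad is there to park things on the way; it must be empty again at the end. Never tip an item over, and leave the tin of screws where it stands.

Things in the scene. Friction and masses are not known exactly. Their poses are not given: they have to be found in the camera images.
- flux_center (a point): Centre of the flux bottle: a small upright amber-brown bottle with a red-and-white label and a tall black cap, 85 mm tall; round body 34 mm in diameter up to 62 mm above its foot (grasp there), cap 20 mm in diameter above. The point is on the axis, 42.5 mm above the foot; z is up. Loose, about 90 g.
- cleaner_center (a point): Centre of the tip cleaner: a round black tin with curly brass wool in its top, 58 mm in diameter, 37 mm tall; grasp it across the outside. The point is on the axis, 18.5 mm above the foot; z is up. Loose, about 130 g.
- relay_center (a point): Centre of the plug-in relay: an upright whitish block on a dark base, 22 mm (own x) by 28 mm (own y), 38 mm tall; grasp across x. The point is 19 mm above the foot; z is up. Loose, about 35 g.
- fixture_center (a point): Centre of the solid block of the pin fixture: a pale silver-white aluminium block 35 mm (own x) by 60 mm (own y), 18 mm high, with a row of thin brass pins standing on it up to 30 mm; grasp the block across x. The point is half-way up the block, 9 mm above its foot; z is up. Loose, about 160 g.
- pad_red: The red pad: a flat square plastic pad 90 x 90 mm, 4 mm thick, no rim, with corner marks, fixed to the bench; home of the flux bottle. Its origin is the centre of its underside on the bench (its top is 4 mm higher); z is up.
- pad_yellow: The yellow pad: a flat square plastic pad 90 x 90 mm, 4 mm thick, no rim, with corner marks, fixed to the bench; home of the tip cleaner. Its origin is the centre of its underside on the bench (its top is 4 mm higher); z is up.
- pad_blue: The blue pad: a flat square plastic pad 90 x 90 mm, 4 mm thick, no rim, with corner marks, fixed to the bench; home of the relay. Its origin is the centre of its underside on the bench (its top is 4 mm higher); z is up.
- pad_white: The white pad: a flat square plastic pad 90 x 90 mm, 4 mm thick, no rim, with corner marks, fixed to the bench; home of the pin fixture. Its origin is the centre of its underside on the bench (its top is 4 mm higher); z is up.
- pad_grey: The dark grey pad: a flat square plastic pad 90 x 90 mm, 4 mm thick, no rim, with corner marks, fixed to the bench; the spare pad, empty at the start and at the end. Its origin is the centre of its underside on the bench (its top is 4 mm higher); z is up.
- tin_center (a point): Centre of a bystander that stays where it is: a shallow open round metal tin of brass screws, 60 mm in diameter, 20 mm high, standing loose on the bench; the point is 10 mm above the bench.
Things that resemble listed ones, but are neither listed nor needed, are in the scene too. Leave any green look-alike of the part that bears relay_center alone.

How it is judged:
At the end, for the whole second after the job is handed in: Each item stands on its own pad (flux bottle red, tip cleaner yellow, relay blue, pin fixture white), its centre within 15 mm of the pad's centre, upright within 0.12 rad, resting on the pad (no more than 5 mm above it) and at rest; so the grey pad is empty of them (horizontal distance between flux_center and pad_red below 0.015 m and angle between each of flux_center, cleaner_center, relay_center, fixture_center's own z axis and vertical below 0.12 rad and z of flux_center in the frame of pad_red below 0.0515 m and linear speed of each of flux, cleaner, relay, fixture below 0.02 m/s and horizontal distance between cleaner_center and pad_yellow below 0.015 m and z of cleaner_center in the frame of pad_yellow below 0.0275 m and horizontal distance between relay_center and pad_blue below 0.015 m and z of relay_center in the frame of pad_blue below 0.028 m and horizontal distance between fixture_center and pad_white below 0.015 m and z of fixture_center in the frame of pad_white below 0.018 m); the robot touches nothing.
It fails at once if the flux bottle is tipped over (more than 0.8 rad) (angle between flux_center's own z axis and vertical above 0.8 rad).
It fails at once if the tip cleaner is tipped over (more than 0.8 rad) (angle between cleaner_center's own z axis and vertical above 0.8 rad).
It fails at once if the relay is tipped over (more than 0.8 rad) (angle between relay_center's own z axis and vertical above 0.8 rad).
It fails at once if the pin fixture is tipped over (more than 0.8 rad) (angle between fixture_center's own z axis and vertical above 0.8 rad).
It fails at once if the tin of screws is moved by more than 20 mm (distance of tin_center from where it was at the start of the episode above 0.02 m).
It also fails if it takes over 144 s, if anything falls off the work surface, if the arm or the gripper's body presses on something with over 40 N, if the wrist force passes 120 N, or if a joint passes its speed limit or range.

### The arm

A 6-joint arm with a two-finger parallel gripper is mounted at the origin on a cart in front of the work surface, level with it; the furniture and walls round the work are solid. World frame = base frame: x ahead of the robot, y to its left, z up, the work surface at z = 0. Lengths are in m, angles in rad, forces in N, time in s.
With the tool pointing down it reaches from about 0.3 to 1 m from the base axis. Payload 5.1 kg.
Tool frame: the origin (TCP) lies on the centre line of the jaws, within the pads' length; the fingertips stand arm.tip_extent ahead of it and the grasp point (between the pads) lies 11 mm behind it (arm.tip_extent is the distance from the TCP to the fingertips, in m); z points along the fingers, y is the line along which they close (so a half turn about z gives the same grasp; the last joint's range is limited). The gripper opens to 95 mm and grips with 3 to 60 N. Pads are 20 mm wide; open, the fingers measure 119 mm over their backs; the gripper's body (75 mm by 180 mm) begins 59 mm behind the grasp point.
Start: joints at [-0.083, 0.124, 1.65, -0, 1.367, -0.083], TCP at [0.65, -0, 0.223] pointing down, gripper open.
Joint ranges: [-2.61, 2.61], [-1.02, 2.33], [0.03, 2.71], [-1.35, 4.49], [0.32, 2.68], [-2.91, 2.91]. Speed limits (rad/s): [2.57, 2.57, 3.14, 3.14, 3.14, 3.14].

### API

Orientations are given as a unit quaternion [w, x, y, z].
In Python, from cell import arm gives the robot as it stands. Calls block until the motion is done:
- arm.move_ptp(position, orientation): joint-space move of the TCP to a pose.
- arm.move_straight(position, frame=None, velocity=0.15): straight line of the TCP; frame=None keeps the orientation; velocity is the mean speed in m/s.
- arm.set_joints(angles): joint-space move.
- arm.command_gripper(opening): finger opening in m; the grip force is fixed at half the most; returns when the fingers have stopped.
- arm.wait(seconds).
- arm.solve_ik(position, orientation): joint angles nearest the present ones, or None.
- arm.get_image(name): name is "scene" or "side" or "wrist"; returns (picture, depth): 420x560x3 uint8, blue, green, red; 420x560 float32, m along the optical axis (not along the pixel's ray), 0 where there is no reading.
- arm.calibration(name): a dict with "fovy" (degrees; the focal length in pixels is half the picture's height over the tangent of half this angle, whatever the lens; pixels are square), "cx", "cy" (the principal point, pixels), "R" (3x3) and "t" (3): a world point X has camera coordinates R X + t; the wrist camera has in their place "tool_from_camera" (4x4, takes a point from camera to tool coordinates, whose origin is the TCP and whose axes are the flange's). Camera axes: x right, y down, z forward; pixel columns grow to the right and rows downward; lengths in m; the calibration is good to about 2 mm. A picture is of the moment at which its call begins: read the wrist's pose just before it. calibration takes no time and is no camera call.
A pose or a line that the arm cannot do raises arm.PlanningError and nothing moves.
- arm.job_done(): hands the job in; it is judged then, once.
Readings, each from a call of its own:
- arm.get_clock(): time.
- arm.get_joints(): joint angles.
- arm.get_dq(): joint speeds.
- arm.get_joint_torque(): joint torques, N m.
- arm.get_tcp_pos(): TCP position.
- arm.get_eef_rot(): TCP orientation.
- arm.get_force(): force on the tool from outside, world axes, zero at the start.
- arm.get_moment(): the same for the moment, N m.
- arm.get_opening(): finger opening in m.
- arm.get_gripper_force(): force on a finger pad.
Only numpy, scipy, OpenCV 4.12 (cv2) and the standard library are available. Lean on these libraries where they do the work, as an engineer would, in place of code of your own. Each camera call takes 0.05 s, during which the arm holds its last target. There are 200 camera calls.

## Working session

There is one attempt and no reset: what is moved stays moved. The work goes in short steps, each a Python script; the robot and the scene stay as the last script left them, time stands still between calls to the robot, and variables do not carry over. Pictures are saved under pics/ and viewed, at most 14 in all, crops included, and the job is handed in when it is done.

```bash
ls; mkdir -p pics
python3 - <<'E'
from cell import arm
import cv2,numpy as np
for n in("scene","side"):
    p,d=arm.get_image(n); cv2.imwrite(f"pics/{n}0.png",p); np.save(f"{n}0.npy",d)
    c=arm.calibration(n); print(n,c)
print(arm.tip_extent,arm.get_eef_rot(),arm.get_clock(),arm.calibration("wrist"))
E
```

```text
pics
scene {'fovy': 48.6787094275891, 'cx': 277.0519201099754, 'cy': 211.88086205666747, 'R': array([[ 0.79929284, -0.60092726, -0.00417079],
       [-0.32429446, -0.42547992, -0.84486682],
       [ 0.50592891,  0.67664856, -0.53496043]]), 't': array([-0.32986744,  0.25831979,  0.63031864])}
side {'fovy': 51.41133707336481, 'cx': 284.6023242280388, 'cy': 213.1607699911336, 'R': array([[-0.9993854 , -0.02757416,  0.02164437],
       [-0.03341412,  0.56267354, -0.82600362],
       [ 0.01059764, -0.82621919, -0.56324909]]), 't': array([0.50358701, 0.01120792, 0.97901501])}
0.008 [-7.27161539e-04  7.07098317e-01  7.07114608e-01 -6.10377186e-04] 0.1 {'fovy': 62.61620987083505, 'cx': 282.25820334820304, 'cy': 210.37256371809025, 'tool_from_camera': array([[ 4.89851055e-05, -9.71154293e-01, -2.38451961e-01,
         6.69139443e-02],
       [ 9.99999320e-01, -2.30188891e-04,  1.14293043e-03,
        -5.12160520e-04],
       [-1.16485079e-03, -2.38451855e-01,  9.71153621e-01,
        -1.63553234e-01],
       [ 0.00000000e+00,  0.00000000e+00,  0.00000000e+00,
         1.00000000e+00]])}
```

View pics/scene0.png

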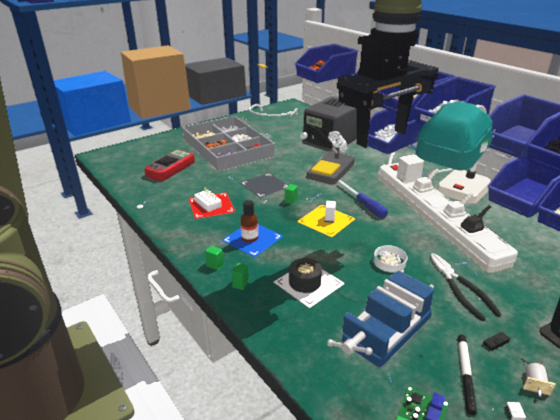

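View pics/side0.png

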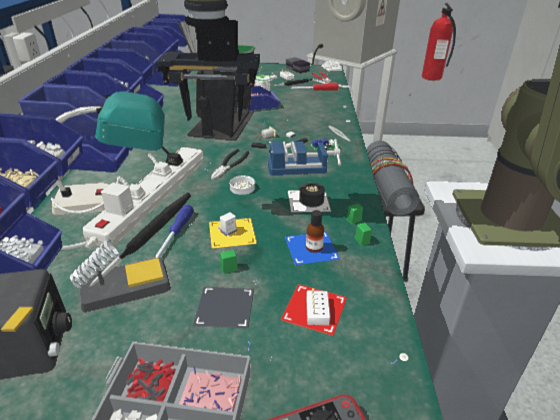

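```bash
cat > h.py <<'E'
from cell import arm
import cv2,numpy as np
from scipy.spatial.transform import Rotation as Rn
def f_of(c): return 210/np.tan(np.radians(c["fovy"])/2)
def ray(n,u,v,pose=None):
    """camera origin and ray direction in world"""
    c=arm.calibration(n); d=np.array([(u-c["cx"])/f_of(c),(v-c["cy"])/f_of(c),1.])
    if pose is None: return -c["R"].T@c["t"], c["R"].T@d
    p,q=pose; R=Rn.from_quat(np.roll(q,-1)).as_matrix(); T=c["tool_from_camera"]
    return p+R@T[:3,3], R@T[:3,:3]@d
def at_z(n,u,v,z,pose=None):
    o,d=ray(n,u,v,pose); return o+d*(z-o[2])/d[2]
E
python3 - <<'E'
from h import *
P=dict(flux_foot=(314,249,.004),relay_top=(228,216,.042),cleaner_top=(312,188,.041),fix=(318,305,.02),red=(315,308,.004),blue=(313,248,.004),yellow=(233,233,.004),white=(309,202,.004),grey=(224,307,.004),tin=(242,185,.01),vise=(298,155,.04),g1=(229,261,.03),g2=(355,214,.03),g3=(364,233,.03))
for k,(u,v,z) in P.items(): print(k,at_z("side",u,v,z).round(3))
for k,(u,v,z) in dict(red=(211,205,.004),blue=(252,238,.004),yellow=(326,219,.004),white=(309,284,.004),grey=(266,186,.004)).items(): print(k,at_z("scene",u,v,z).round(3))
E
```

```text
flux_foot [0.442 0.139 0.004]
relay_top [0.618 0.089 0.042]
cleaner_top [ 0.444 -0.035  0.041]
fix [0.441 0.305 0.02 ]
red [0.444 0.297 0.004]
blue [0.444 0.136 0.004]
yellow [0.608 0.095 0.004]
white [ 0.448 -0.033  0.004]
grey [0.598 0.302 0.004]
tin [ 0.61 -0.09  0.01]
vise [ 0.476 -0.2    0.04 ]
g1 [0.6   0.214 0.03 ]
g2 [0.354 0.048 0.03 ]
g3 [0.343 0.115 0.03 ]
red [0.447 0.295 0.004]
blue [0.449 0.132 0.004]
yellow [0.616 0.094 0.004]
white [ 0.45  -0.045  0.004]
grey [0.598 0.291 0.004]
```

Run:
```python
from h import *
import pickle
q=np.array([0,2**-.5,2**-.5,0]); S=[]
for i,(x,y) in enumerate([(.52,.0),(.52,.2)]):
    arm.move_ptp([x,y,.3],q); arm.wait(.3)
    S.append((np.array(arm.get_tcp_pos()),np.array(arm.get_eef_rot())))
    p,d=arm.get_image("wrist"); cv2.imwrite(f"pics/w{i}.png",p); cv2.imwrite(f"pics/w{i}b.png",cv2.resize(p,(784,588),interpolation=cv2.INTER_CUBIC)); np.save(f"w{i}.npy",d)
pickle.dump(S,open("S.pkl","wb")); print(S,arm.get_clock())
```

```text
[(array([ 5.20345673e-01, -1.21467781e-05,  2.98651812e-01]), array([-0.00094095,  0.70710708,  0.70710546, -0.00074935])), (array([0.52028792, 0.19888251, 0.3000942 ]), array([9.83861734e-05, 7.07764502e-01, 7.06448441e-01, 2.64630053e-05]))] 2.275
```

View pics/w0b.png

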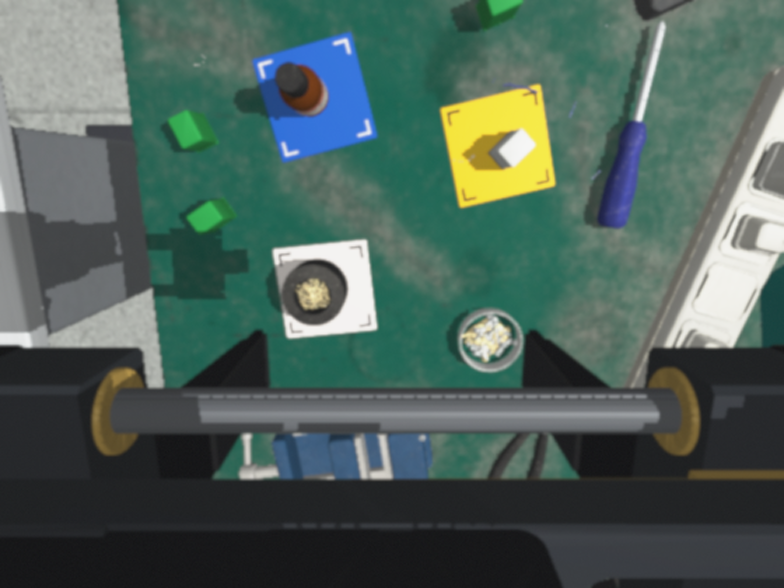

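View pics/w1b.png

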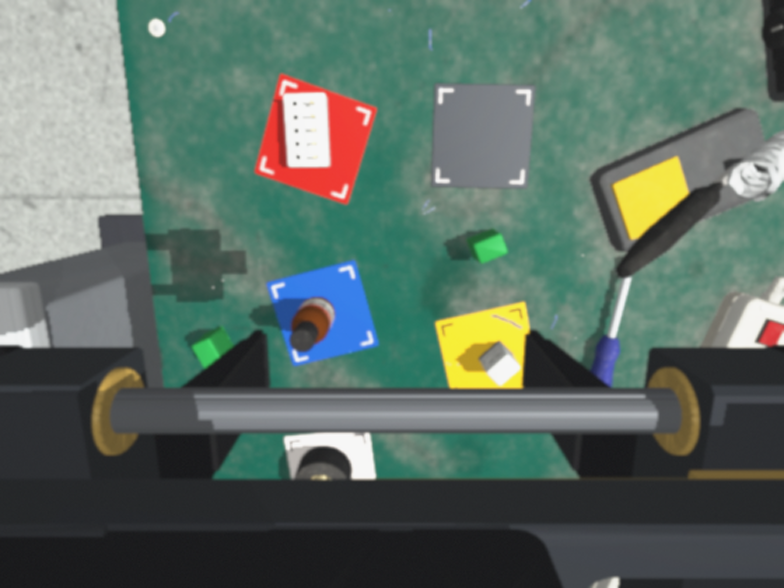

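```bash
cat > m.py <<'E'
from h import *
import pickle
def cloud(i_pose,d):
    c=arm.calibration("wrist"); v,u=np.mgrid[:420,:560]
    o,_=ray("wrist",0,0,i_pose); R=Rn.from_quat(np.roll(i_pose[1],-1)).as_matrix()@c["tool_from_camera"][:3,:3]
    f=f_of(c); D=np.stack([(u-c["cx"])/f*d,(v-c["cy"])/f*d,d],-1)
    X=D@R.T+o; X[d<=0]=np.nan; return X
E
python3 - <<'E'
from m import *
S=pickle.load(open("S.pkl","rb"))
pads=dict(blue=(0,[(253,59),(352,34),(377,137),(282,161)]),yellow=(0,[(441,107),(541,85),(555,187),(460,208)]),white=(0,[(273,249),(366,240),(377,331),(285,338)]),
red=(1,[(283,74),(377,106),(347,204),(255,173)]),grey=(1,[(435,84),(534,85),(532,188),(432,187)]),blue1=(1,[(268,284),(354,262),(378,346),(294,365)]))
C={}
for k,(i,cs) in pads.items():
    w=np.array([at_z("wrist",(u+.5)/1.4-.5,(v+.5)/1.4-.5,.004,S[i])[:2] for u,v in cs])
    e=np.linalg.norm(w-np.roll(w,-1,0),axis=1); C[k]=w.mean(0); a=w[1]-w[0]
    print(k,w.mean(0).round(4),"sides",(e*1000).round(),"yaw",np.degrees(np.arctan2(a[1],a[0])).round(1))
tin=at_z("wrist",490/1.4,339/1.4,.02,S[0]);print("tin",tin)
for k,i,lo,hi in [("yellow",0,.034,.05),("white",0,.03,.05),("white",0,.036,.05),("red",1,.017,.026),("blue",0,.02,.06),("blue",1,.02,.06),("blue",0,.08,.1),("blue",1,.08,.1)]:
    X=cloud(S[i],np.load(f"w{i}.npy")).reshape(-1,3)
    m=(np.linalg.norm(X[:,:2]-C[k],axis=1)<.06)&(X[:,2]>lo)&(X[:,2]<hi); Y=X[m]
    if len(Y)<5: print(k,"few");continue
    r=cv2.minAreaRect((Y[:,:2]*1000).astype(np.float32)); print(k,i,len(Y),"z",np.median(Y[:,2]).round(4),"rect mm",np.round(r[0],1),np.round(r[1],1),round(r[2],1), "circ",[np.round(a,1) for a in cv2.minEnclosingCircle((Y[:,:2]*1000).astype(np.float32))])
im=[cv2.imread("pics/w0.png"),cv2.imread("pics/w1.png")]
cr=lambda a,x,y:cv2.resize(a[y:y+76,x:x+100],None,fx=4,fy=3.95,interpolation=cv2.INTER_CUBIC)
cv2.imwrite("pics/crops.png",np.vstack([np.hstack([cr(im[0],310,65),cr(im[0],180,175)]),np.hstack([cr(im[1],180,50),cr(im[0],175,20)])]))
E
```

```text
blue [0.4492 0.1334] sides [89. 87. 90. 88.] yaw 12.9
yellow [0.614  0.0917] sides [90. 90. 89. 91.] yaw 11.7
white [ 0.4514 -0.0413] sides [89. 91. 92. 90.] yaw 5.5
red [0.4481 0.2972] sides [87. 91. 89. 90.] yaw -17.9
grey [0.6002 0.2998] sides [88. 89. 93. 89.] yaw -0.6
blue1 [0.4492 0.1322] sides [87. 88. 88. 87.] yaw 14.3
tin [ 0.61106486 -0.08568824  0.02      ]
yellow 0 493 z 0.0432 rect mm [619.6 110.3] [34.4 70.7] 6.8 circ [array([609.1, 109. ]), np.float64(35.7)]
white 0 1436 z 0.0402 rect mm [445.4 -37.1] [57.  56.9] 89.7 circ [array([445.6, -37.5]), np.float64(29.0)]
white 0 1270 z 0.0405 rect mm [445.5 -37.3] [57.  56.8] 25.8 circ [array([445.4, -37.4]), np.float64(28.9)]
red 1 1472 z 0.0234 rect mm [443.  304.4] [35.3 59.5] 1.0 circ [array([443.3, 304.4]), np.float64(34.1)]
blue 0 431 z 0.0536 rect mm [446.5 132.8] [33.8 27.1] 47.8 circ [array([444.2, 135. ]), np.float64(17.0)]
blue 1 400 z 0.0515 rect mm [445.8 139.2] [26.5 33.7] 61.0 circ [array([444. , 136.1]), np.float64(17.0)]
blue 0 402 z 0.0902 rect mm [443.5 135. ] [20.1 21.2] 89.1 circ [array([443.6, 135.3]), np.float64(10.7)]
blue 1 292 z 0.0901 rect mm [444.1 136.2] [20.  20.1] 89.2 circ [array([443.9, 135.9]), np.float64(10.4)]
```

View pics/crops.png

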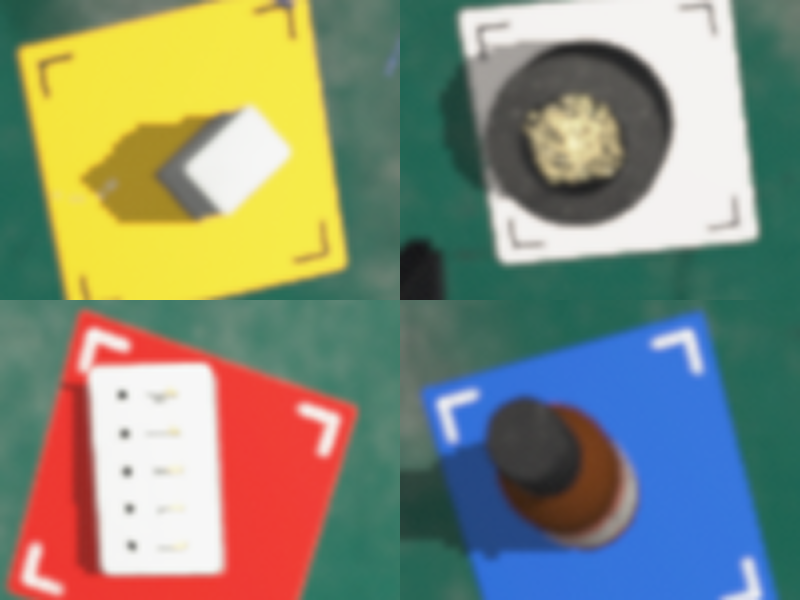

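Each item is identified. The whitish block on yellow, at w0 (514,148), is the relay. The blocks at w0 (190,130) and (210,216) and w1 (488,247) are green look-alikes, so I'll leave them. The fixture is on red at w1 (306,130), flux on blue at (300,90), and the cleaner on white at (314,292). I'll park the fixture on grey first.

```bash
cat > g.py <<'E'
from m import *
PAD=dict(blue=(.4492,.1330),yellow=(.614,.0917),white=(.4514,-.0413),red=(.4481,.2972),grey=(.6002,.2998))
UP=.17
def quat(deg):
    c,s=np.cos(np.radians(deg)),np.sin(np.radians(deg))
    return np.roll(Rn.from_matrix(np.array([[-s,c,0],[c,s,0],[0,0,-1]])).as_quat(),1)
def down(xy,z):
    arm.move_straight([*xy,.06 if z<.05 else z],velocity=.2); arm.move_straight([*xy,z],velocity=.06)
def pick(xy,deg,z,width):
    arm.move_ptp([*xy,UP],quat(deg)); arm.command_gripper(min(.095,width+.03))
    if width>.05 : arm.command_gripper(.092)
    down(xy,z); arm.command_gripper(0.); a=arm.get_opening()
    arm.move_straight([*xy,UP],velocity=.2)
    print("pick opening",round(a,4),"after lift",round(arm.get_opening(),4),"F",np.round(arm.get_gripper_force(),1),"t",arm.get_clock())
    assert abs(a-width)<.006
def place(xy,deg,z,width):
    arm.move_ptp([*xy,UP],quat(deg)); down(xy,z+.0015); print("tcp",np.round(arm.get_tcp_pos(),4),"Fz",np.round(arm.get_force(),1))
    arm.command_gripper(min(.092,width+.025)); arm.wait(.2); arm.move_straight([*xy,UP],velocity=.2); print("t",arm.get_clock())
E
python3 - <<'E'
from g import *
S=pickle.load(open("S.pkl","rb"))
w=np.array([at_z("wrist",310+(u+.5)/4-.5,65+(v+.5)/3.95-.5,.042,S[0])[:2] for u,v in [(250,105),(291,152),(228,215),(183,166)]])
a=w[1]-w[0];b=w[2]-w[1]; print("relay",w.mean(0).round(4),np.linalg.norm(a),np.linalg.norm(b),np.degrees(np.arctan2(a[1],a[0])),np.degrees(np.arctan2(b[1],b[0])))
pick((.443,.3044),2.5,.015,.035)
place(PAD["grey"],2.5,.015,.035)
E
```

```text
relay [0.6209 0.0902] 0.01831047968786629 0.02491885499167719 -45.897793076929595 -133.91238014917542
pick opening 0.0348 after lift 0.035 F 29.8 t 6.8833
tcp [0.6004 0.3    0.0165] Fz [ 0.9 -0.3 -2. ]
t 10.9083
```

Run:
```python
from g import *
pick((.4438,.1356),0,.036,.034); place(PAD["red"],0,.036,.034)
pick((.6209,.0902),-45,.018,.022); place(PAD["blue"],-45,.018,.022)
arm.move_ptp([.52,0.,.3],quat(0)); arm.wait(.3)
p,d=arm.get_image("wrist"); cv2.imwrite("pics/w2.png",p)
```

```text
pick opening 0.0333 after lift 0.0332 F 30.0 t 14.85
tcp [0.4478 0.2971 0.0371] Fz [ 0.3  0.7 -1.9]
t 18.45
pick opening 0.0213 after lift 0.0216 F 29.9 t 22.975
tcp [0.4493 0.133  0.0194] Fz [-0.1  0.7  0.9]
t 27.0083
```

View pics/w2.png

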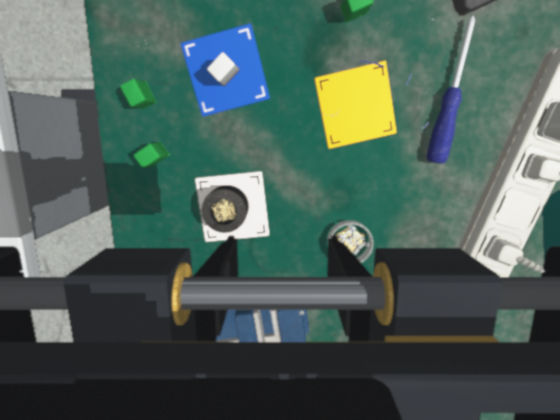

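The relay stands upright mid-pad on blue at (222,70). The yellow pad is empty and the cleaner is undisturbed at (225,210).

Run:
```python
from g import *
pick((.4455,-.0373),0,.018,.058); place(PAD["yellow"],0,.018,.058)
pick(PAD["grey"],2.5,.015,.035); place(PAD["white"],2.5,.015,.035)
C={}
S=[];ims=[]
for y in (.0,.2):
    arm.move_ptp([.52,y,.3],quat(0)); arm.wait(.3)
    s=(np.array(arm.get_tcp_pos()),np.array(arm.get_eef_rot())); p,d=arm.get_image("wrist"); ims.append(p[:260]); S.append((s,d))
cv2.imwrite("pics/end.png",np.vstack(ims))
for k,i,lo,hi in [("yellow",0,.034,.05),("white",0,.018,.027),("blue",0,.036,.05),("red",1,.08,.1),("grey",1,.012,.1)]:
    X=cloud(*S[i]).reshape(-1,3); Y=X[(np.linalg.norm(X[:,:2]-PAD[k],axis=1)<.045)&(X[:,2]>lo)&(X[:,2]<hi)]
    if len(Y)<5: print(k,len(Y),"pts");continue
    r=cv2.minAreaRect((Y[:,:2]*1000).astype(np.float32)); print(k,"z",np.median(Y[:,2]).round(4),"off mm",np.round(np.array(r[0])-np.array(PAD[k])*1000,1),np.round(r[1],1))
```

```text
pick opening 0.0565 after lift 0.057 F 29.9 t 33.35
tcp [0.614  0.0917 0.0192] Fz [-1.   0.5 -1.3]
t 37.5083
pick opening 0.0349 after lift 0.0349 F 29.9 t 42.0417
tcp [ 0.4516 -0.0413  0.0166] Fz [ 0.6 -1.1 -1.2]
t 46.7833
yellow z 0.0405 off mm [3.8 2.1] [66.5 57.4]
white z 0.0234 off mm [0.7 0.2] [35.3 60.1]
blue z 0.0432 off mm [ 0.  -0.5] [26.2 20. ]
red z 0.0903 off mm [ 0.2 -0.1] [20.3 20.7]
grey 0 pts
```

View pics/end.png

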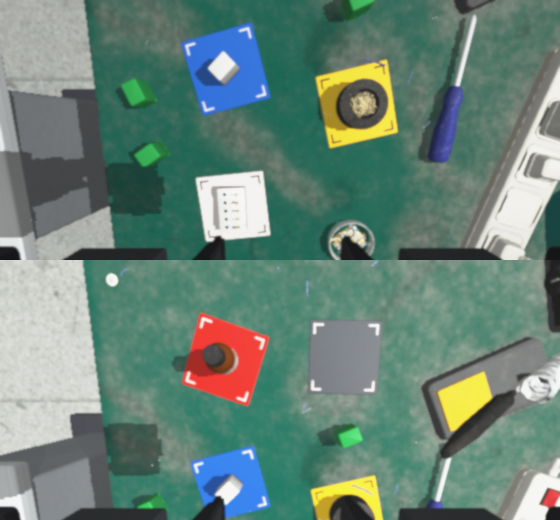

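All four items are centred and upright on their own pads, the grey pad at (344,357) is empty, and the tin is where it started. Handing in.

```bash
python3 -c "
from cell import arm
print(arm.job_done())"
```

```text
the job is handed in; nothing more can be done
None
```

I handed the job in with the flux bottle on red, the tip cleaner on yellow, the relay on blue and the pin fixture on white; all four are upright and measured within about 5 mm of their pad centres, the grey pad is empty and the tin was not touched.

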